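# Click the glass back into the cooker hood's lamp

### The job

Pick the round lamp glass off the cork mat by its blue finger tab and lay it, tab up, on the three ball catches of the hood lamp on the counter. Holding it level by the tab, push it gently straight down until all three catches have clicked over its rim and it bears on its three pads and cannot rock, then let go. Stop as soon as it turns hard, for the glass cracks if it is forced, and leave the other things on the counter where they are.

Things in the scene. Friction and masses are not known exactly. Their poses are not given: they have to be found in the camera images.
- lens_grip (a point): Lamp glass: clear disc, 84 mm diameter, 8 mm thick, 110 g, lower edge bevelled wide (7 mm in, 5 mm up), upper edge 2 mm; it lies tab up on the cork. On its middle a blue tab: 26 mm long (own x), 9 mm thick (own y, the way to pinch), 18 mm tall. This point is the tab's centre, 17 mm above the glass's underside, 9 mm above its top face; z points up.
- cork: Fixed round cork mat, 104 mm diameter, 8 mm thick; origin at the centre of its underside. The glass starts at about its middle.
- mount: Hood lamp, fixed, face up: dark base 136 mm across; origin at the centre of its underside, z up. On it a carrier with three pads (34 mm from the axis) for the glass to rest on, a ball catch outside each, and between the catches three round-topped guide pins (43.5 mm from the axis to their near side, 22 mm above the pads). A levelling screw, not measured, puts the pad tops 22 to 48 mm above the origin: feel for it.
- catch0 (a joint): Catch in the mount's own +x direction: 8 mm brass ball, centre 40 mm from the axis, 10 mm above the pad tops, sprung inward from a black block (52 to 64 mm from the axis, rising 15 mm above the pads). Value: outward travel, m; 0 = free or the glass merely lying on it, about 0.006 = rim passing, 0.0005 to 0.0055 (mostly 0.003) = clicked over the seated rim, bearing on it.
- catch1 (a joint): The same, 120 degrees anticlockwise from above from catch0. A glass laid on the balls lies about 11 mm above the pads. Pushed down level by the tab it resists with up to about 10 N as the balls spread, slips past them with a sagging or uneven force, then turns hard on the pads. Pressed at one edge only it tips and jams; a sideways force means it leans on a pin: ease it over.
- catch2 (a joint): The same, 240 degrees anticlockwise from above from catch0. Clicked balls stand up to 6 mm above the glass's top face and reach inward to 38 mm from the axis. The glass cracks when its contacts with the lamp add up to more than 45 N (about 8 N comes from the springs once seated), so stop soon after it turns hard, at 11 to 20 N.
- screwdriver: Bystander: screwdriver with a red handle, 170 mm long, lying on the counter between the mat and the lamp.
- screw_tray: Bystander: small open steel tray, 70 x 50 x 16 mm.
- mug: Bystander: white mug, 85 mm high.
- spice_jar: Bystander: amber jar with a red cap, 75 mm high.
- soap_bottle: Bystander: green bottle, 190 mm high, 60 mm diameter, at the left.
- burner_cap: Bystander: dark steel burner cap, 56 mm diameter, 11 mm high.
- spoon: Bystander: steel spoon lying on the counter.
Things that resemble listed ones, but are neither listed nor needed, are in the scene too. There is more than one size of the part that bears lens_grip; the job needs the largest. Of the things that look like the mount, the larger one is meant.

How it is judged:
At the end, for the whole second after the job is handed in: The glass lies tab up in the lamp, centred within 4 mm, level within 2 degrees, every one of the three catches clicked over its rim and bearing on it (still pushed out by at least 0.4 mm), at rest and released (value of joint each of catch0, catch1, catch2 above 0.0004 m and angle between lens_grip's own z axis and vertical below 0.035 rad and horizontal distance between lens_grip and mount below 0.004 m and linear speed of lens below 0.01 m/s); the robot touches nothing.
It fails at once if the glass is forced against the lamp: its contacts with the lamp add up to more than 45 N, springs included (contact force between lens and mount above 45 N).
It fails at once if a bystander is moved by more than 30 mm (distance of any of screwdriver, screw_tray, mug, spice_jar, soap_bottle, burner_cap, spoon from where it was at the start of the episode above 0.03 m).
It also fails if it takes over 42 s, if anything falls off the work surface, if the arm or the gripper's body presses on something with over 40 N, if the wrist force passes 120 N, or if a joint passes its speed limit or range.

### The arm

A 7-joint arm with a two-finger parallel gripper is mounted at the origin on the work surface. World frame = base frame: x ahead of the robot, y to its left, z up, the work surface at z = 0. Lengths are in m, angles in rad, forces in N, time in s.
With the tool pointing down it reaches from about 0.425 to 1.025 m from the base axis. Payload 9.4 kg.
Tool frame: the origin (TCP) lies at the very end of the fingers, on their centre line; the grasp point (between the pads) lies 19 mm behind it (bot.grip_depth is the distance from the TCP to the grasp point, in m); z points along the fingers, y is the direction in which the jaws open and shut (so a half turn about z gives the same grasp; the last joint's range is limited). The gripper opens to 93 mm and grips with 3 to 60 N. Pads are 15 mm wide; open, the fingers measure 128 mm over their backs; the gripper's body (75 mm by 188 mm) begins 65 mm behind the grasp point.
Start: joints at [-1.343, 0.599, -0.003, 1.599, 0.002, 0.943, -0.08], TCP at [0.218, 0.692, 0.219] pointing down, gripper open.
Joint ranges: [-2.57, 2.57], [-0.35, 1.97], [-1.29, 1.29], [0.11, 2.56], [-1.05, 4.19], [0.11, 1.86], [-2.63, 2.63]. Speed limits (rad/s): [2.22, 2.22, 3.01, 3.01, 3.14, 3.14, 3.14].

### API

Orientations are given as a rotation vector (axis times angle).
In Python, from workcell import telemetry, snapshot, camera_model, bot gives the robot as it stands.
- The arm moves only by the tool move_arm, never from a script. Its argument "commands" is one flat list of numbers, 7 for each row, row after row: the shift along the world's x, y, z in units of 300 mm (1.0 is 300 mm), then the turn, a rotation vector about the world's x, y, z in units of 30 degrees (1.0 is 30 degrees), then the opening, from -1 (shut) to 1 (fully open), so that 0 is half open. In form: [tx, ty, tz, ax, ay, az, jaw, tx, ty, tz, ax, ay, az, jaw, ...]. A call has exactly 10 rows; each row shifts and turns the commanded pose from where the row before left it; what a row does not reach is not made up. A row lasts 1/8 s, in which the tool goes at most 62.5 mm and 10.7 degrees, less where a joint would pass 70% of its speed; a pose out of reach is approached as far as the arm can. A call with a number of a shift or a turn outside -1 to 1 is refused whole. A call with a gripper value outside its range is refused whole. The fingers move at their own pace and stop on an object; "newtons" is the grip in N (left out, the last holds). Time passes only in rows, so rows that do not move let the fingers close, or fill a call up. It gives the time, the measured TCP pose, the force and the opening at its end, in the units of the state.
- telemetry.state(): the state, without advancing time (a new reading comes with each control period).
- snapshot(name): name is "scene" or "side" or "wrist"; returns (picture, depth): 384x512x3 uint8, blue, green, red; 384x512 float32, m along the optical axis (not along the pixel's ray), 0 where there is no reading.
- camera_model(name): a dict with "mtx" (3x3 intrinsics, pixels), "extrinsics" (4x4, takes a point from world to camera coordinates). Camera axes: x right, y down, z forward; pixel columns grow to the right and rows downward; lengths in m; the calibration is good to about 2 mm. A picture is of the moment at which its call begins: read the wrist's pose just before it. camera_model takes no time and is no camera call; for the wrist camera it gives the pose at the moment of the call.
- bot.job_done(): hands the job in, once; it reports no verdict.
The state is a dict: "clock": time; "q": joint angles; "joint_vel": joint speeds; "joint_efforts": joint torques, N m; "tcp_pos": TCP position; "tool_rot": TCP orientation; "force": force on the tool from outside, world axes, zero at the start; "torque": the same for the moment, N m; "width": finger opening in m.
Only numpy, scipy, OpenCV 4.12 (cv2) and the standard library are available. Lean on these libraries where they do the work, as an engineer would, in place of code of your own. Each camera call takes 0.05 s, during which the arm holds its last target. There are 200 camera calls.

## Working session

There is one attempt and no reset: what is moved stays moved. The work goes in short steps, Python scripts to look and compute and a tool call to move; the robot and the scene stay as the last step left them, time stands still between calls to the robot, and variables do not carry over. Pictures are saved under pics/ and viewed, about 8 in all and at most 12, crops included, and the job is handed in when it is done.

Besides the shell and the picture viewer there is one more tool, called after "Call:" as name(argument=value, ...), one argument or row to a line, values as JSON. move_arm: Moves the arm, as the interface text tells. Shifts and turns lie within -1 to 1; 1 stands for 300 mm of shift or 30 degrees of turn. Its arguments: {"type":"object","properties":{"commands":{"type":"array","items":{"type":"number","minimum":-1,"maximum":1}},"newtons":{"type":"number"}},"required":["commands"]}

```bash
mkdir -p pics; cat > h.py <<'E'
import numpy as np, cv2
from workcell import telemetry, snapshot, camera_model, bot
def world(name,depth,cm=None):
    cm=cm or camera_model(name); K=np.array(cm["mtx"]);T=np.linalg.inv(np.array(cm["extrinsics"]))
    v,u=np.mgrid[:depth.shape[0],:depth.shape[1]]
    P=np.stack([(u-K[0,2])/K[0,0]*depth,(v-K[1,2])/K[1,1]*depth,depth],-1)
    return P@T[:3,:3].T+T[:3,3]
def shot(name,tag):
    cm=camera_model(name); im,d=snapshot(name); im=np.ascontiguousarray(im); cv2.imwrite(f"pics/{tag}.png",im); W=world(name,d,cm); np.savez(f"{tag}.npz",W=W,d=d,im=im,K=cm["mtx"],E=cm["extrinsics"]); return im,d,W
E
python3 - <<'E'
from h import *
a=shot("scene","scene0")[0]; b=shot("side","side0")[0]
print(telemetry.state())
E
```

```text
{'clock': 0.1, 'q': array([-1.34266502,  0.60004594, -0.00253965,  1.60001946,  0.0017838 ,
        0.94289592, -0.0798098 ]), 'joint_vel': array([ 0.00052376, -0.0001056 ,  0.00101234, -0.00192502, -0.00017333,
       -0.00094809, -0.00038777]), 'joint_efforts': array([ 5.23919371e-03, -7.66555309e+01,  1.50265116e+00, -2.52941608e+01,
       -5.22182474e-02,  1.36335471e-02,  5.29283966e-05]), 'tcp_pos': array([0.2174802 , 0.69117243, 0.21785664]), 'tool_rot': array([-4.76906236e-01, -3.10509066e+00,  2.14155890e-03]), 'force': array([-0.61150162, -0.1669161 ,  0.45620946]), 'torque': array([ 0.01229871, -0.03607045, -0.00244954]), 'width': 0.09267397608857118}
```

View pics/scene0.png

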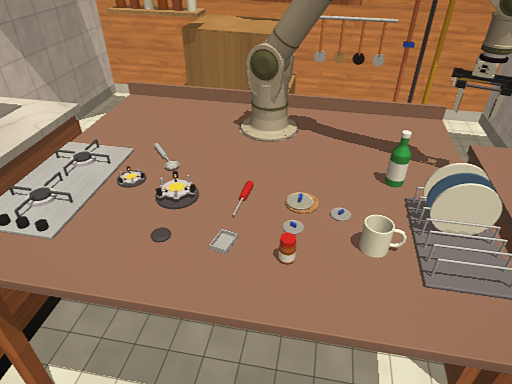

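View pics/side0.png

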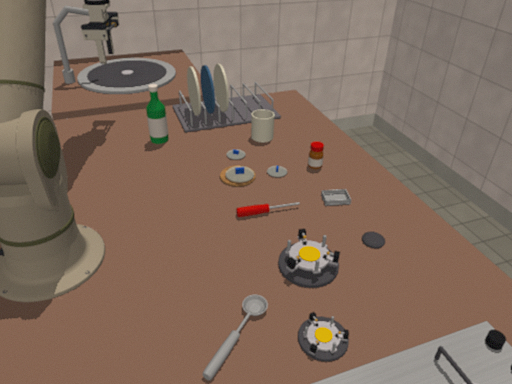

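The scene view shows the glass on cork at about (300,201) with its blue tab, and the large mount at about (177,190) with the smaller look-alike at (131,177). The screwdriver lies between mat and mount. The side view has the glass at (239,175) and the mount at (309,258).

```bash
python3 - <<'E'
from h import *
for t,c,m in (("scene0",(300,200),(177,190)),("side0",(239,174),(309,258))):
    z=np.load(t+".npz");W=z["W"];im=z["im"]
    hsv=cv2.cvtColor(im,cv2.COLOR_BGR2HSV)
    def box(p,r):
        k=np.zeros(W.shape[:2],bool);k[p[1]-r:p[1]+r,p[0]-r:p[0]+r]=1;return k
    blue=box(c,14)&(hsv[...,0]>100)&(hsv[...,0]<130)&(hsv[...,1]>130)
    P=W[blue]; print(t,"blue",len(P),P.mean(0),P.min(0),P.max(0))
    q=P[:,:2]-P[:,:2].mean(0);w,v=np.linalg.eigh(q.T@q);print(" axis deg",np.degrees(np.arctan2(v[1,1],v[0,1])))
    k=box(c,26)&(W[...,2]>0.004)&(W[...,2]<0.05);P=W[k];print(" cork/glass",(P.min(0)+P.max(0))/2,P.max(0)-P.min(0))
    k=box(m,36)&(W[...,2]>0.006)&(W[...,2]<0.1);P=W[k];print(" mount",(P.min(0)+P.max(0))/2,P.max(0)-P.min(0),P[:,2].max())
    y=box(m,30)&(hsv[...,0]>20)&(hsv[...,0]<35)&(hsv[...,1]>200)&(hsv[...,2]>180);P=W[y];print(" yellow",len(P),P.mean(0))
    for n,p in dict(sd=(245,192) if t=="scene0" else (255,210),bottle=(398,170) if t=="scene0" else (158,120)).items(): print(n,W[p[1],p[0]])
E
```

```text
scene0 blue 22 [0.51270633 0.17894091 0.02994796] [0.49721721 0.17473282 0.01935454] [0.52429859 0.18259108 0.03698084]
 axis deg 173.20511159108068
 cork/glass [0.47785487 0.16719648 0.02049085] [0.30129713 0.17809505 0.03297998]
 mount [ 0.4653482  -0.25588714  0.0348373 ] [0.29412674 0.2295445  0.05752206] 0.06359833245530089
 yellow 19 [ 0.55410434 -0.20362009  0.03710269]
sd [0.50866066 0.00676472 0.02222998]
bottle [0.35778629 0.47745544 0.06939809]
side0 blue 43 [0.50086796 0.1527039  0.04263874] [ 0.18169916 -0.80928157  0.01791773] [0.51922246 0.18040673 0.68856143]
 axis deg 71.62665953137555
 cork/glass [0.53550137 0.21414245 0.019956  ] [0.19796118 0.246287   0.03189281]
 mount [ 0.54062099 -0.20941641  0.03438761] [0.13521945 0.13387059 0.05673774] 0.06275648452509053
 yellow 232 [ 0.54112974 -0.20984831  0.03644103]
sd [ 0.49039798 -0.00375448  0.01875021]
bottle [0.33061877 0.45593349 0.08322721]
```

Call:
move_arm(
  commands=[0.13,-0.11,0.03,0,0,0,0,0.13,-0.11,0.03,0,0,0,0,0.13,-0.11,0.03,0,0,0,0,0.13,-0.11,0.03,0,0,0,0,0.13,-0.11,0.03,0,0,0,0,0.13,-0.11,0.03,0,0,0,0,0.13,-0.11,0,0,0,0,0,0.02,-0.19,0,0,0,0,0,0.02,-0.19,0,0,0,0,0,0.02,-0.19,0,0,0,0,0],
  newtons=25,
)

```text
clock: 1.35
tcp_pos: [0.5085, 0.2876, 0.2723]
tool_rot: [-0.477, -3.105, 0.001]
force: [0.6, -0.1, 0.1]
width: 0.0466
```

Call:
move_arm(
  commands=[0,-0.12,-0.08,0,0,0.12,0,0,-0.12,-0.08,0,0,0.12,0,0,-0.12,-0.08,0,0,0.12,0,0,0,0,0,0,0,0,0,0,0,0,0,0,0,0,0,0,0,0,0,0,0,0,0,0,0,0,0,0,0,0,0,0,0,0,0,0,0,0,0,0,0,0,0,0,0,0,0,0],
)

```text
clock: 2.6
tcp_pos: [0.5086, 0.1816, 0.2006]
tool_rot: [0.182, 3.136, -0.0]
force: [0.2, 0.7, -0.1]
width: 0.0468
```

```bash
python3 - <<'E'
from h import *
s=telemetry.state();print(s["tcp_pos"],s["tool_rot"],s["force"])
im,d,W=shot("wrist","w1")
hsv=cv2.cvtColor(im,cv2.COLOR_BGR2HSV)
blue=((hsv[...,0]>100)&(hsv[...,0]<130)&(hsv[...,1]>130)).astype(np.uint8)
n,l,st,c=cv2.connectedComponentsWithStats(blue)
for i in range(1,n):
    if st[i,4]<60: continue
    P=W[l==i]; top=P[P[:,2]>np.percentile(P[:,2],90)-.004]
    r=cv2.minAreaRect((top[:,:2]*1000).astype(np.float32)); print(st[i],c[i],np.median(P,0),r,np.percentile(P[:,2],95))
E
```

```text
[0.5085529  0.18162938 0.20063691] [ 1.82447478e-01  3.13624635e+00 -6.59227254e-05] [ 0.22790282  0.6687782  -0.13988554]
[250 160   6  22 129] [252.51937984 170.41860465] [0.50738735 0.17853356 0.03373888] ((477.1666259765625, 182.0087890625), (5.927414417266846, 87.26696014404297), 83.29499816894531) 0.035094654465261624
[349 173  13  13  81] [354.92592593 178.9382716 ] [0.53697885 0.302891   0.01808748] ((537.6835327148438, 303.59490966796875), (5.809032917022705, 15.799651145935059), 49.73385238647461) 0.019661231175359006
[251 247  13   9  76] [256.88157895 250.86842105] [0.62136575 0.17074233 0.01771743] ((622.3150024414062, 170.0506134033203), (16.931419372558594, 5.4268388748168945), 62.60496139526367) 0.019270091510250026
```

View pics/w1.png

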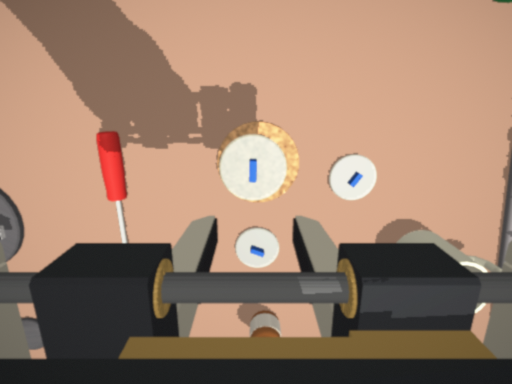

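The tab is at (252,170), nearly perpendicular to the jaws' opening, with the two smaller discs clearly separate. Refining its center by ray-plane intersection.

```bash
cat >> h.py <<'E'
def ray(z,uv,h):
    K,E=z["K"],z["E"];T=np.linalg.inv(E);uv=np.atleast_2d(uv).astype(float)
    d=np.c_[(uv[:,0]-K[0,2])/K[0,0],(uv[:,1]-K[1,2])/K[1,1],np.ones(len(uv))]@T[:3,:3].T
    return T[:3,3]+d*((h-T[2,3])/d[:,2])[:,None]
E
python3 - <<'E'
from h import *
z=np.load("w1.npz");im=z["im"];hsv=cv2.cvtColor(im,cv2.COLOR_BGR2HSV)
m=(hsv[...,0]>100)&(hsv[...,0]<130)&(hsv[...,1]>100)
v,u=np.nonzero(m);k=(abs(u-252)<14)&(abs(v-170)<20);P=ray(z,np.c_[u[k],v[k]],0.034)[:,:2]
c=P.mean(0);w,V=np.linalg.eigh(np.cov((P-c).T));print(c,P.min(0),P.max(0),np.degrees(np.arctan2(V[1],V[0])),np.sqrt(12*w))
g=((hsv[...,1]<60)&(hsv[...,2]>150)).astype(np.uint8);n,l,st,cc=cv2.connectedComponentsWithStats(g)
i=l[160,235];v,u=np.nonzero(l==i);(ce,ax,an)=cv2.fitEllipse(cv2.convexHull(np.c_[u,v].astype(np.int32)));print(ce,ax,ray(z,ce,0.0145),z["E"])
print(z["W"][150,240],np.linalg.inv(z["E"])[:3,3])
E
```

```text
[0.50770936 0.17853327] [0.49497499 0.17311273] [0.52070038 0.18341901] [-98.30040898 171.69959102] [0.00747099 0.02639874]
(252.5269317626953, 166.95101928710938) (65.65365600585938, 66.93743133544922) [[0.50756711 0.1783688  0.0145    ]] [[ 1.16633729e-01  9.93174614e-01  8.71188803e-04 -2.39061349e-01]
 [ 9.56817336e-01 -1.12599182e-01  2.67996288e-01 -4.92228013e-01]
 [ 2.66265205e-01 -3.04238380e-02 -9.63419551e-01  2.43189495e-01]
 [ 0.00000000e+00  0.00000000e+00  0.00000000e+00  1.00000000e+00]]
[0.48469556 0.16578887 0.0156847 ] [0.43410201 0.18940395 0.36641706]
```

Call:
move_arm(
  commands=[-0.003,-0.011,-0.1,0,0,-0.05,0,0,0,-0.14,0,0,0,0,0,0,-0.14,0,0,0,0,0,0,-0.14,0,0,0,0,0,0,-0.05,0,0,0,0,0,0,-0.02,0,0,0,0,0,0,-0.016,0,0,0,0,0,0,0,0,0,0,0,0,0,0,0,0,0,-0.1,0,0,0,0,0,0,-0.3],
)

```text
clock: 3.9
tcp_pos: [0.5079, 0.1784, 0.0194]
tool_rot: [0.223, 3.133, 0.001]
force: [-0.4, 0.3, 0.5]
width: 0.0361
```

Call:
move_arm(
  commands=[0,0,0,0,0,0,-0.6,0,0,0,0,0,0,-1,0,0,0,0,0,0,-1,0,0,0,0,0,0,-1,0,0,0,0,0,0,-1,0,0,0,0,0,0,-1,0,0,0.04,0,0,0,-1,0,0,0.08,0,0,0,-1,0,0,0.12,0,0,0,-1,0,0,0.12,0,0,0,-1],
  newtons=40,
)

```text
clock: 5.15
tcp_pos: [0.5073, 0.178, 0.1284]
tool_rot: [-0.224, -3.133, 0.0]
force: [1.1, -0.1, -1.5]
width: 0.0089
```

Call:
move_arm(
  commands=[0.02,-0.1,0.1,0,0,0,-1,0.02,-0.18,0.1,0,0,0,-1,0.02,-0.18,0.04,0,0,0,-1,0.02,-0.18,0,0,0,0,-1,0.02,-0.18,0,0,0,0,-1,0,-0.1,0,0,0,0,-1,0,0,0,0,0,0,-1,0,0,0,0,0,0,-1,0,0,0,0,0,0,-1,0,0,0,0,0,0,-1],
)

```text
clock: 6.4
tcp_pos: [0.5377, -0.0966, 0.1989]
tool_rot: [-0.221, -3.134, -0.0]
force: [-0.6, 0.4, -1.8]
width: 0.0089
```

```bash
python3 - <<'E'
from h import *
s=telemetry.state();print(s["tcp_pos"],s["tool_rot"],s["force"],s["width"])
im,d,W=shot("wrist","w2")
cv2.imwrite("pics/w2b.png",cv2.resize(im[60:300,0:400],None,fx=2,fy=2,interpolation=cv2.INTER_CUBIC))
E
```

```text
[ 0.53773985 -0.09661688  0.19890051] [-2.20845150e-01 -3.13381327e+00 -3.58750439e-04] [-0.6386251   0.38017701 -1.79258954] 0.008937573479409714
```

View pics/w2b.png

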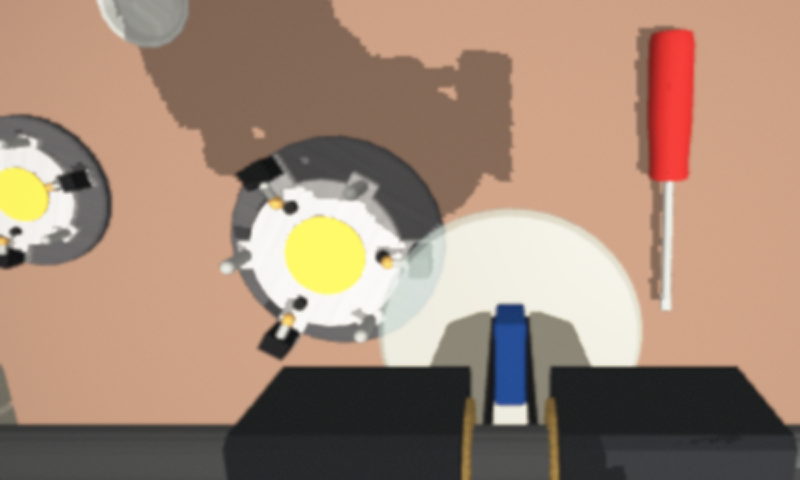

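The crop shows the mount's three balls at full-image (138,162), (193.5,191), (144,220), with the yellow disc at (162,187). The glass is held by its tab at (255,225). Computing centre and heights.

```bash
python3 - <<'E'
from h import *
z=np.load("w2.npz");im=z["im"];W=z["W"];hsv=cv2.cvtColor(im,cv2.COLOR_BGR2HSV)
b=np.array([(138,162),(193.5,191),(144,220)])
for h in (.045,.050,.055):
    P=ray(z,b,h)[:,:2];c,r=None,None
    A=np.c_[2*P,np.ones(3)];s=np.linalg.solve(A,(P**2).sum(1));c=s[:2];r=np.sqrt(s[2]+c@c)
    print(h,"c",c,"r",r,"ang",np.degrees(np.arctan2(*(P-c).T[::-1])))
y=(hsv[...,0]>20)&(hsv[...,0]<35)&(hsv[...,1]>120)&(hsv[...,2]>180);v,u=np.nonzero(y);k=(abs(u-162)<25)&(abs(v-187)<25)
P=W[v[k],u[k]];print("yellow",np.median(P,0),"ray",ray(z,(u[k].mean(),v[k].mean()),np.median(P[:,2])),k.sum())
c=P.mean(0)[:2]
zs=W[...,2];near=(np.hypot(W[...,0]-c[0],W[...,1]-c[1])<.072)
hh,e=np.histogram(zs[near],bins=np.arange(0,.09,.002));print([(round(a,3),n) for a,n in zip(e,hh) if n>3])
base=near&(zs>.006)&(np.mgrid[:384,:512][1]<205); 
R=np.hypot(*(W[...,:2]-c).transpose(2,0,1))
wh=near&(hsv[...,1]<40)&(hsv[...,2]>200);print("white z",np.percentile(zs[wh],[10,50,90]))
# held glass
g=(zs>.17)&(zs<.23)&(hsv[...,1]<60)&(hsv[...,2]>150);Q=W[g];print(len(Q));cc=Q.mean(0);U,S,Vt=np.linalg.svd(Q-cc,full_matrices=False);print(cc,Vt[2])
# base/pins in side view
z=np.load("side0.npz");W=z["W"];R=np.hypot(W[...,0]-c[0],W[...,1]-c[1]);k=(R<.072)&(W[...,2]>.004);
hh,e=np.histogram(W[k][:,2],bins=np.arange(0,.09,.002));print([(round(a,3),n) for a,n in zip(e,hh) if n>3])
E
```

```text
0.045 c [ 0.54366992 -0.20989091] r 0.04023871487700561 ang [-158.39785238   83.42771561  -38.48275135]
0.05 c [ 0.54241601 -0.20797   ] r 0.0396093223739023 ang [-158.39785238   83.42771561  -38.48275135]
0.055 c [ 0.54116209 -0.2060491 ] r 0.038979929870797896 ang [-158.39785238   83.42771561  -38.48275135]
yellow [ 0.54064227 -0.20807555  0.03543555] ray [[ 0.54069703 -0.2081617   0.03543555]] 1158
[(np.float64(0.0), np.int64(217)), (np.float64(0.002), np.int64(17)), (np.float64(0.004), np.int64(24)), (np.float64(0.006), np.int64(117)), (np.float64(0.008), np.int64(1729)), (np.float64(0.01), np.int64(746)), (np.float64(0.012), np.int64(4)), (np.float64(0.026), np.int64(20)), (np.float64(0.028), np.int64(51)), (np.float64(0.03), np.int64(193)), (np.float64(0.032), np.int64(2294)), (np.float64(0.034), np.int64(1577)), (np.float64(0.036), np.int64(319)), (np.float64(0.038), np.int64(95)), (np.float64(0.04), np.int64(36)), (np.float64(0.042), np.int64(39)), (np.float64(0.044), np.int64(29)), (np.float64(0.046), np.int64(40)), (np.float64(0.048), np.int64(107)), (np.float64(0.05), np.i
[... 415 characters left out ...]
), (np.float64(0.01), np.int64(488)), (np.float64(0.012), np.int64(95)), (np.float64(0.026), np.int64(20)), (np.float64(0.028), np.int64(26)), (np.float64(0.03), np.int64(50)), (np.float64(0.032), np.int64(270)), (np.float64(0.034), np.int64(422)), (np.float64(0.036), np.int64(208)), (np.float64(0.038), np.int64(50)), (np.float64(0.04), np.int64(35)), (np.float64(0.042), np.int64(20)), (np.float64(0.044), np.int64(23)), (np.float64(0.046), np.int64(26)), (np.float64(0.048), np.int64(30)), (np.float64(0.05), np.int64(46)), (np.float64(0.052), np.int64(63)), (np.float64(0.054), np.int64(56)), (np.float64(0.056), np.int64(9)), (np.float64(0.058), np.int64(17)), (np.float64(0.06), np.int64(12))]
```

Call:
move_arm(
  commands=[0.011,-0.094,0,0,0,0,-1,0,-0.14,0,0,0,0,-1,0,-0.14,-0.08,0,0,0,-1,0,0,-0.14,0,0,0,-1,0,0,-0.12,0,0,0,-1,0,0,-0.04,0,0,0,-1,0,0,0,0,0,0,-1,0,0,0,0,0,0,-1,0,0,0,0,0,0,-1,0,0,0,0,0,0,-1],
)

```text
clock: 7.7
tcp_pos: [0.5414, -0.21, 0.0857]
tool_rot: [0.223, 3.132, -0.0]
force: [-0.4, -0.4, -0.9]
width: 0.0085
```

```bash
python3 - <<'E'
from h import *
s=telemetry.state();print(s["tcp_pos"],s["tool_rot"],s["force"],s["width"])
im,d,W=shot("wrist","w3"); im2,_,_=shot("side","s3")
a=cv2.resize(im[90:270,150:362],None,fx=2.4,fy=2.4,interpolation=cv2.INTER_CUBIC)
b=cv2.resize(im2[190:310,250:370],(432,432),interpolation=cv2.INTER_CUBIC)[:, :280]
b=cv2.resize(im2[195:305,255:365],(290,290),interpolation=cv2.INTER_CUBIC)
o=np.zeros((432,800,3),np.uint8);o[:,:a.shape[1]]=a[:432,:509];o[:290,510:]=b
cv2.imwrite("pics/c3.png",o)
E
```

```text
[ 0.54137865 -0.2099937   0.08568471] [ 2.23401182e-01  3.13224936e+00 -4.91276802e-04] [-0.37787194 -0.41812441 -0.89570555] 0.008487060877347682
```

View pics/c3.png

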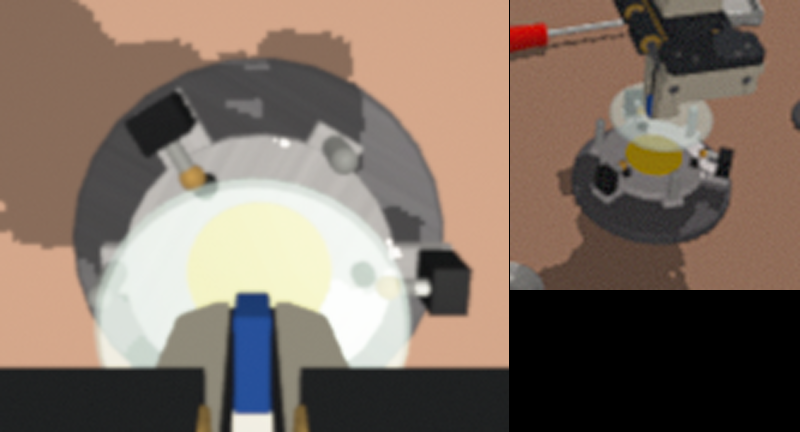

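The glass hovers above the mount (tab at crop (253,300), base spanning 73–441, yellow 188–331), so the glass sits about 1.5–2 mm to −y. Checking x and y numerically.

```bash
python3 - <<'E'
from h import *
z=np.load("w3.npz");im=z["im"];W=z["W"]
px=lambda p:np.array(p)/2.4+[150,90]
def circ(P):
    A=np.c_[2*P,np.ones(len(P))];s=np.linalg.lstsq(A,(P**2).sum(1),rcond=None)[0];return s[:2],np.sqrt(s[2]+s[:2]@s[:2])
# base rim points in crop by hand
b=px([(75,200),(95,145),(140,95),(200,66),(258,57),(320,68),(375,100),(420,150),(438,200),(440,245)])
for h in (.008,.010,.012): print("base",h,circ(ray(z,b,h)[:,:2]))
g=px([(97,300),(115,255),(150,212),(200,188),(250,180),(300,186),(350,208),(388,250),(406,290)])
for h in (.0785,.082): print("glass",h,circ(ray(z,g,h)[:,:2]))
print("yellow",ray(z,px([(188,270),(331,270),(259,203)]),.0355))
for t in ("side0","scene0","w2"):
    q=np.load(t+".npz");w=q["W"];c=np.array([.541,-.2085]);R=np.hypot(w[...,0]-c[0],w[...,1]-c[1])
    k=(R<.08)&(w[...,2]>.0065)&(w[...,2]<.0125);
    if t=="w2": k&=np.mgrid[:384,:512][1]<190
    hull=cv2.convexHull((w[k][:,:2]*1000).astype(np.float32))[:,0]; print(t,circ(hull/1000.))
E
```

```text
base 0.008 (array([ 0.54140844, -0.20918419]), np.float64(0.0675562669461794))
base 0.01 (array([ 0.54079647, -0.20911076]), np.float64(0.0670010240927656))
base 0.012 (array([ 0.54018449, -0.20903734]), np.float64(0.06644578123933474))
glass 0.0785 (array([ 0.54391708, -0.21082958]), np.float64(0.04246461044432743))
glass 0.082 (array([ 0.54235849, -0.21061535]), np.float64(0.04160470219156187))
yellow [[ 0.53758832 -0.23123122  0.0355    ]
 [ 0.54427756 -0.18488026  0.0355    ]
 [ 0.51858127 -0.20506999  0.0355    ]]
side0 (array([ 0.54059124, -0.20845512]), np.float64(0.06743958809182125))
scene0 (array([ 0.54522615, -0.20822568]), np.float64(0.06639988952680669))
w2 (array([ 0.54162309, -0.21092542]), np.float64(0.06624893952370435))
```

Call:
move_arm(
  commands=[-0.003,0.005,0,0,0,0,-1,0,0,-0.02,0,0,0,-1,0,0,-0.015,0,0,0,-1,0,0,-0.01,0,0,0,-1,0,0,-0.01,0,0,0,-1,0,0,-0.01,0,0,0,-1,0,0,0,0,0,0,-1,0,0,0,0,0,0,-1,0,0,0,0,0,0,-1,0,0,0,0,0,0,-1],
)

```text
clock: 9.05
tcp_pos: [0.5401, -0.2084, 0.0654]
tool_rot: [0.224, 3.133, -0.0]
force: [0.7, -0.8, -1.0]
width: 0.0083
```

Call:
move_arm(
  commands=[0,0,-0.002,0,0,0,-1,0,0,-0.002,0,0,0,-1,0,0,-0.002,0,0,0,-1,0,0,-0.002,0,0,0,-1,0,0,-0.002,0,0,0,-1,0,0,-0.002,0,0,0,-1,0,0,0,0,0,0,-1,0,0,0,0,0,0,-1,0,0,0,0,0,0,-1,0,0,0,0,0,0,-1],
)

```text
clock: 10.3
tcp_pos: [0.5401, -0.2084, 0.0618]
tool_rot: [0.224, 3.134, -0.0]
force: [-0.8, -0.2, -1.3]
width: 0.0088
```

```bash
python3 - <<'E'
from h import *
s=telemetry.state();print(s["tcp_pos"],s["tool_rot"],s["force"],s["torque"])
E
```

```text
[ 0.54008572 -0.20841889  0.06175104] [ 2.23551083e-01  3.13355934e+00 -1.39353747e-05] [-0.78652022 -0.18098653 -1.32778799] [-0.00980112 -0.00955373  0.00564466]
```

Call:
move_arm(
  commands=[0,0,-0.002,0,0,0,-1,0,0,-0.002,0,0,0,-1,0,0,-0.002,0,0,0,-1,0,0,-0.002,0,0,0,-1,0,0,0,0,0,0,-1,0,0,0,0,0,0,-1,0,0,0,0,0,0,-1,0,0,0,0,0,0,-1,0,0,0,0,0,0,-1,0,0,0,0,0,0,-1],
)

```text
clock: 11.55
tcp_pos: [0.5401, -0.2085, 0.0593]
tool_rot: [0.224, 3.133, -0.0]
force: [1.9, -0.3, 4.4]
width: 0.0085
```

Call:
move_arm(
  commands=[0.002,0,0,0,0,0,-1,0,0,-0.002,0,0,0,-1,0,0,-0.002,0,0,0,-1,0,0,-0.002,0,0,0,-1,0,0,0,0,0,0,-1,0,0,0,0,0,0,-1,0,0,0,0,0,0,-1,0,0,0,0,0,0,-1,0,0,0,0,0,0,-1,0,0,0,0,0,0,-1],
)

```text
clock: 12.8
tcp_pos: [0.5407, -0.2084, 0.0576]
tool_rot: [0.223, 3.134, 0.0]
force: [-0.5, 0.5, 5.1]
width: 0.0084
```

```bash
python3 - <<'E'
from h import *
s=telemetry.state();print(s["tcp_pos"],s["tool_rot"],s["force"],s["torque"])
E
```

```text
[ 0.54070179 -0.20839668  0.05757638] [2.23493682e-01 3.13356552e+00 5.67054596e-06] [-0.51205377  0.45115191  5.06373955] [ 0.08865251 -0.0399889  -0.02022889]
```

Call:
move_arm(
  commands=[0,0,-0.002,0,0,0,-1,0,0,-0.002,0,0,0,-1,0,0,-0.002,0,0,0,-1,0,0,-0.002,0,0,0,-1,0,0,0,0,0,0,-1,0,0,0,0,0,0,-1,0,0,0,0,0,0,-1,0,0,0,0,0,0,-1,0,0,0,0,0,0,-1,0,0,0,0,0,0,-1],
)

```text
clock: 14.05
tcp_pos: [0.5405, -0.2084, 0.0551]
tool_rot: [-0.224, -3.133, -0.0]
force: [0.0, 0.6, -1.4]
width: 0.0086
```

```bash
python3 - <<'E'
from h import *
s=telemetry.state();print(s["tcp_pos"],s["tool_rot"],s["force"],s["torque"])
E
```

```text
[ 0.54050673 -0.20839077  0.05510646] [-2.23594453e-01 -3.13336465e+00 -6.99746353e-05] [ 0.02485979  0.59534899 -1.38329437] [ 0.12919687  0.07945218 -0.07207052]
```

Call:
move_arm(
  commands=[0,0,-0.002,0,0,0,-1,0,0,-0.002,0,0,0,-1,0,0,-0.002,0,0,0,-1,0,0,-0.002,0,0,0,-1,0,0,0,0,0,0,-1,0,0,0,0,0,0,-1,0,0,0,0,0,0,-1,0,0,0,0,0,0,-1,0,0,0,0,0,0,-1,0,0,0,0,0,0,-1],
)

```text
clock: 15.3
tcp_pos: [0.5406, -0.2084, 0.0527]
tool_rot: [-0.224, -3.133, -0.0]
force: [-0.3, 1.1, -4.3]
width: 0.0084
```

```bash
python3 - <<'E'
from h import *
s=telemetry.state();print(s["tcp_pos"],s["tool_rot"],s["force"],s["torque"])
E
```

```text
[ 0.54057355 -0.20838467  0.05269064] [-2.23546985e-01 -3.13346337e+00 -6.07780443e-05] [-0.29579132  1.06121001 -4.25711931] [ 0.11831193  0.07628083 -0.01358462]
```

Call:
move_arm(
  commands=[0,0,-0.0015,0,0,0,-1,0,0,-0.0015,0,0,0,-1,0,0,-0.0015,0,0,0,-1,0,0,-0.0015,0,0,0,-1,0,0,0,0,0,0,-1,0,0,0,0,0,0,-1,0,0,0,0,0,0,-1,0,0,0,0,0,0,-1,0,0,0,0,0,0,-1,0,0,0,0,0,0,-1],
)

```text
clock: 16.55
tcp_pos: [0.5406, -0.2084, 0.0509]
tool_rot: [-0.224, -3.134, 0.0]
force: [0.4, 0.0, -5.0]
width: 0.0086
```

Call:
move_arm(
  commands=[0,0,-0.001,0,0,0,-1,0,0,-0.001,0,0,0,-1,0,0,-0.001,0,0,0,-1,0,0,0,0,0,0,-1,0,0,0,0,0,0,-1,0,0,0,0,0,0,-1,0,0,0,0,0,0,-1,0,0,0,0,0,0,-1,0,0,0,0,0,0,-1,0,0,0,0,0,0,-1],
)

```text
clock: 17.8
tcp_pos: [0.5407, -0.2084, 0.05]
tool_rot: [-0.224, -3.134, -0.0]
force: [-0.2, 0.1, -2.4]
width: 0.0083
```

Call:
move_arm(
  commands=[0,0,-0.001,0,0,0,-1,0,0,-0.001,0,0,0,-1,0,0,0,0,0,0,-1,0,0,0,0,0,0,-1,0,0,0,0,0,0,-1,0,0,0,0,0,0,-1,0,0,0,0,0,0,-1,0,0,0,0,0,0,-1,0,0,0,0,0,0,-1,0,0,0,0,0,0,-1],
)

```text
clock: 19.05
tcp_pos: [0.5407, -0.2084, 0.0496]
tool_rot: [0.224, 3.133, -0.0]
force: [-2.4, 0.5, 4.8]
width: 0.0087
```

```bash
python3 - <<'E'
from h import *
s=telemetry.state();print(s["tcp_pos"],s["tool_rot"],s["force"],s["torque"])
E
```

```text
[ 0.54073706 -0.20843979  0.04956279] [ 2.23597584e-01  3.13340395e+00 -6.36901911e-05] [-2.41946495  0.49056154  4.84417469] [0.20971168 0.3200028  0.03531733]
```

Call:
move_arm(
  commands=[0,0,-0.001,0,0,0,-1,0,0,-0.0007,0,0,0,-1,0,0,0,0,0,0,-1,0,0,0,0,0,0,-1,0,0,0,0,0,0,-1,0,0,0,0,0,0,-1,0,0,0,0,0,0,-1,0,0,0,0,0,0,-1,0,0,0,0,0,0,-1,0,0,0,0,0,0,-1],
)

```text
clock: 20.3
tcp_pos: [0.5407, -0.2084, 0.0495]
tool_rot: [0.224, 3.133, -0.0]
force: [-2.9, 0.7, 11.5]
width: 0.0085
```

```bash
python3 - <<'E'
from h import *
s=telemetry.state();print(s["tcp_pos"],s["tool_rot"],s["force"],s["torque"])
E
```

```text
[ 0.54074605 -0.20844186  0.04949595] [ 2.23660738e-01  3.13315914e+00 -1.23891991e-04] [-2.88314248  0.73713859 11.54456605] [0.29819671 0.6450698  0.01651413]
```

Call:
move_arm(
  commands=[0,0,0,0,0,0,-0.6,0,0,0,0,0,0,-0.5,0,0,0,0,0,0,-0.5,0,0,0,0,0,0,-0.5,0,0,0,0,0,0,-0.5,0,0,0,0,0,0,-0.5,0,0,0.02,0,0,0,-0.5,0,0,0.03,0,0,0,-0.5,0,0,0.06,0,0,0,-0.5,0,0,0.1,0,0,0,-0.5],
)

```text
clock: 21.55
tcp_pos: [0.5403, -0.2083, 0.113]
tool_rot: [-0.223, -3.133, -0.0]
force: [1.2, 1.1, -0.0]
width: 0.0234
```

Call:
move_arm(
  commands=[0,0,0.12,0,0,0,-0.5,0,0.1,0.12,0,0,0,-0.5,0,0.15,0,0,0,0,-0.5,0,0.1,0,0,0,0,-0.5,0,0,0,0,0,0,-0.5,0,0,0,0,0,0,-0.5,0,0,0,0,0,0,-0.5,0,0,0,0,0,0,-0.5,0,0,0,0,0,0,-0.5,0,0,0,0,0,0,-0.5],
)

```text
clock: 22.8
tcp_pos: [0.5406, -0.1036, 0.1838]
tool_rot: [-0.224, -3.133, 0.0]
force: [-0.1, -0.0, 0.2]
width: 0.0233
```

```bash
python3 - <<'E'
from h import *
s=telemetry.state();print(s["tcp_pos"],s["force"],s["width"])
im,d,W=shot("wrist","w4"); im2,_,W2=shot("side","s4")
z=np.load("w4.npz");K,E=z["K"],z["E"];p=E[:3]@[.541,-.209,.046,1];p=K@p;u,v=(p[:2]/p[2]).astype(int);print(u,v)
a=im[max(v-50,0):v+50,max(u-50,0):u+50];b=im2[205:305,260:360]
o=np.hstack([cv2.resize(x,(400,400),interpolation=cv2.INTER_CUBIC) for x in (a,b)]);cv2.imwrite("pics/c4.png",o)
hsv=cv2.cvtColor(im,cv2.COLOR_BGR2HSV);m=(hsv[...,0]>100)&(hsv[...,0]<130)&(hsv[...,1]>100);m&=np.hypot(W[...,0]-.541,W[...,1]+.209)<.03
vv,uu=np.nonzero(m);print("tab",ray(z,(uu.mean(),vv.mean()),.062),np.percentile(W[m][:,2],90))
R=np.hypot(W[...,0]-.541,W[...,1]+.209)
g=(R<.036)&~cv2.dilate(m.astype(np.uint8),np.ones((9,9))).astype(bool)&(abs(W[...,2]-.047)<.006);Q=W[g];print(len(Q),np.percentile(Q[:,2],[10,50,90]));_,_,Vt=np.linalg.svd(Q-Q.mean(0),full_matrices=False);print(Vt[2])
E
```

```text
[ 0.54060347 -0.10363078  0.18380777] [-0.09578447 -0.0053254   0.24032725] 0.02332923169168612
159 190
tab [[ 0.54060831 -0.20729048  0.062     ]] 0.06508391167164124
2591 [0.0455412  0.04640788 0.0473178 ]
[ 1.11130319e-03 -7.77581746e-04  9.99999080e-01]
```

View pics/c4.png

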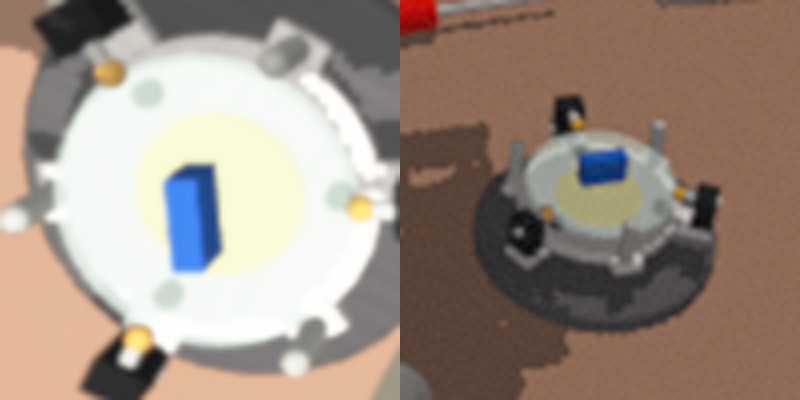

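The glass is seated: all three brass balls, at crop (108,72), (360,208) and (138,338), show above the rim. The fitted top face is level to about 0.1°, at z = 0.046.

```bash
python3 -c "
from workcell import bot
print(bot.job_done())"
```

```text
the job is handed in; nothing more can be done
None
```

I picked the largest lamp glass off the cork by its blue tab and pressed it down level on the larger lamp. I stopped when it turned hard at 11.5 N, let go, moved the arm clear and handed the job in at about 23 s of the 42 s allowed.

- **Catches:** in the last pictures all three balls stand above the glass's rim. I did not read the catch travel itself. While I pushed, the force rose to about 5 N, then pulled downward, then went hard within about 0.1 mm.
- **Level and height:** the top face is about 0.1° off level at z ≈ 46 mm, which puts the pads at about 38 mm.
- **Centring:** the tab is roughly 1–2 mm from the lamp's estimated centre, within the 4 mm allowed. The centre estimates from the different views disagreed with each other by about 2 mm.
- **Sideways force:** there was about 3 N sideways at the end of the push, and none after letting go.
- **Bystanders:** I touched none of the other things on the counter, but did not re-measure their positions at the end.

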